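Regrip the hand file on the angled rest and hang it up

ROBOT

A 7-joint arm with a two-finger parallel gripper is mounted at the origin on the work surface. World frame = base frame: x ahead of the robot, y to its left, z up, the work surface at z = 0. Lengths are in m, angles in rad, forces in N, time in s.
With the tool pointing down it reaches from about 0.425 to 0.875 m from the base axis. Payload 4.7 kg.
Tool frame: the origin (TCP) lies between the finger pads; the fingertips stand 8 mm ahead of it and the grasp point (between the pads) lies 11 mm behind it; z points along the fingers, y is the line along which they close (so a half turn about z gives the same grasp; the last joint's range is limited). The gripper opens to 85 mm and grips with 20 to 120 N. Pads are 22 mm wide; open, the fingers measure 114 mm over their backs; the gripper's body (76 mm by 85 mm) begins 54 mm behind the grasp point. The pads swing forward as they close: fully open they stand 13 mm farther back than shut.
Start: joints at [1.273, 0.321, -0.07, 1.45, 0.023, 1.371, -0.057], TCP at [0.199, -0.619, 0.239] pointing down, gripper open.
Joint ranges: [-2.86, 2.86], [-0.3, 2.09], [-1.38, 1.24], [0.06, 2.45], [-1.56, 4.7], [0.09, 2.05], [-2.69, 2.69]. Speed limits (rad/s): [2.57, 2.57, 3.14, 3.14, 3.14, 3.14, 3.14].

INTERFACE

Orientations are given as a unit quaternion [x, y, z, w].
In Python, from station import robot, imaging gives the robot as it stands.
- The arm moves only by the shell command python3 -m inch 'ROWS'. ROWS is JSON, a list of rows, each an object with "delta_rot": the turn, a rotation vector about the tool's x, y, z in rad, a list of three; "travel": the shift along the tool's x, y, z in mm, a list of three; "grip": the finger opening in mm, from 0 to 85.4. In form: [{"delta_rot": [wx, wy, wz], "travel": [x, y, z], "grip": grip}, ...]. A call has 1 to 20 rows; each row shifts and turns the commanded pose from where the row before left it, along the tool's axes as they then stand; what a row does not reach is not made up. A row lasts 1/8 s, in which the tool goes at most 62.5 mm and 10.7 degrees, less where a joint would pass 70% of its speed; a pose out of reach is approached as far as the arm can. A call is refused whole if a number of a shift passes 62.5 or a number of a turn 0.188, either way. A call with a gripper value outside its range is refused whole. The fingers move at their own pace and stop on an object; the grip force is fixed at half the most. Time passes only in rows, so rows that do not move let the fingers close. It gives the time, the measured TCP pose, the force, the opening and the grip force at its end, in the units of the state.
- robot.get_state(): the state, without advancing time (a new reading comes with each control period).
- imaging.grab_frame(name): name is "scene" or "top" or "wrist"; returns (picture, depth): 400x640x3 uint8, red, green, blue; 400x640 float32, m along the optical axis (not along the pixel's ray), 0 where there is no reading.
- imaging.calibration(name): a dict with "K" (3x3 intrinsics, pixels), "k1" (the pictures are not rectified: a ray, as slopes to the right and down, at radius r is drawn at 1 + k1 r^2 times it, then the intrinsics apply), "view" (4x4, takes a point from world to camera coordinates). Camera axes: x right, y up, looking along -z (the intrinsics and any distortion apply to the point x, -y, -z); pixel columns grow to the right and rows downward; lengths in m; the calibration is good to about 2 mm. A picture is of the moment at which its call begins: read the wrist's pose just before it. calibration takes no time and is no camera call; for the wrist camera it gives the pose at the moment of the call.
- robot.job_done(): hands the job in; it is judged then, once.
The state is a dict: "t": time; "joint_pos": joint angles; "joint_velocities": joint speeds; "joint_efforts": joint torques, N m; "tcp_pos": TCP position; "ee_rot": TCP orientation; "ft_force": force on the tool from outside, world axes, zero at the start; "wrist_torque": the same for the moment, N m; "opening": finger opening in m; "finger_force": force on a finger pad.
Only numpy, scipy, OpenCV 4.12 (cv2) and the standard library are available. Lean on these libraries where they do the work, as an engineer would, in place of code of your own. Each camera call takes 0.05 s, during which the arm holds its last target. There are 200 camera calls.

TASK

Clear the hand file off the goldsmith's bench: first lay it in the angled wooden rest, blade tip down at the stop and handle end up, and let go of it there; then take it anew and hang it, blade down and handle up, in the empty slot of the file rack, and let go. Leave the tools already hanging in the rack and everything else on the bench where they are.

Things in the scene. Friction and masses are not known exactly. Their poses are not given: they have to be found in the camera images.
- file (a point): Loose hand file, 200 long, lying flat on the bench at the start: blue rounded-rectangular handle (100 long, 32 wide, 28 thick) and flat dark steel blade (100 long, 20 wide, 5 thick), in line and centred; about 0.16 kg. Point: on its axis where handle meets blade (mid-length); at the start 14 mm up. x to the handle end, y across the width, z across the thickness. Balances 12 mm towards the handle.
- file_end (a point): Middle of the file's handle end face, 100 mm from file along x; axes as file.
- rest: Fixed wooden rest, origin under the centre of its base (170 x 90): a plank, 56 wide, sloping up at 45 degrees towards its +x, with a stop board at the foot. Its surface is 14 mm under the axis of a file lying in it. Two cheeks 40 mm apart keep the handle sideways; they run from the seat point to the plank's end 34 mm farther up, and rise 4 mm above the file's axis.
- rest_seat (a point): Where file comes when the file lies in the rest: 108 mm above the bench. z up, x horizontal to the high side, y across. The file's x then points along +x and up at 45 degrees, its y level; the outer 66 mm of the handle stand free of the plank; the blade stands off the plank. The stop's face is 103 mm down the slope from here; friction may hold the file wherever it is laid.
- rest_high (a point): Where the middle of the handle end comes when the file lies in the rest: 100 mm up the slope from rest_seat, 179 mm above the bench; axes as rest_seat.
- rack: Fixed wooden file rack, origin on the bench under its middle: a rail along y, 264 long, 52 deep, 16 thick, top 125 mm up, on two end posts. Four slots 52 mm apart, 16 wide, open to the front (-x). Three hold tools hanging loose, handles up to 92 mm above the rail and up to 30 mm thick. Which slot is empty varies.
- free_slot (a point): The empty slot, at the rail's top surface 125 mm up: where file comes when hung. x runs from the open front into the slot, z up; the slot runs from 24 mm in front of this point to 16 mm behind it. The file hangs by the foot of its handle on the rail, blade down in the slot with the blade's width along it, tip 25 mm over the bench. A cork pad, 36 across, 6 thick, lies on the bench below.
- round_file: File with a round blade and turned handle, hanging in the rack: its point is where handle meets blade, z up; leave it hanging
- square_file: File with a square blade and handle, hanging in the rack: its point is where handle meets blade, z up; leave it hanging
- burnisher: Flat burnisher with a dark wooden handle, hanging in the rack: its point is where handle meets blade, z up; leave it hanging
- bench_block: Steel block 62 x 62 x 20 on the bench, origin under its centre; bystander
- flux_jar: Amber jar, 56 across and 95 high, origin under its centre; bystander
- ring_dish: White dish, 76 across and 22 high, origin under its centre; bystander
- hammer: Hammer about 200 long lying on the bench, handle to its -x; bystander
- ring_clamp: Wooden ring clamp 110 long, 30 wide, 28 high, lying along its x, origin under its centre; bystander
- tin: Metal tin, 72 across and 50 high, origin under its centre; bystander
- bracelet_mandrel: Steel taper on a foot, 68 across and 130 high, origin under its centre; bystander

How it is judged:
On the way:
1. the file lies in the angled rest, handle end up, let go and still (x of file in the frame of rest_seat between -0.02 and 0.02 m and y of file in the frame of rest_seat between -0.012 and 0.012 m and z of file in the frame of rest_seat between -0.015 and 0.02 m and distance between file_end and rest_high below 0.03 m and contact force between the fingers and flat_file below 0.05 N and linear speed of flat_file below 0.01 m/s), for 0.3 s.
At the end, for the whole second after the job is handed in: The file hangs still and released in the rack's empty slot, upright within 0.12 rad with its handle up, its shoulder on the rail (within 8 mm in height, 16 mm sideways of the slot's point) and its width along the slot (within 0.5 rad); the three other tools still hang upright (within 0.2 rad) (horizontal distance between file and free_slot below 0.016 m and z of file in the frame of free_slot between -0.008 and 0.008 m and angle between file's own x axis and vertical below 0.12 rad and z of file_end in the frame of free_slot above 0.08 m and angle between the y axis of file and the x axis of free_slot, either way round below 0.5 rad and linear speed of flat_file below 0.02 m/s and contact force between the fingers and flat_file below 0.05 N and angle between each of round_file, square_file, burnisher's own z axis and vertical below 0.2 rad); the robot touches nothing.
It fails at once if another hanging tool is displaced by more than 20 mm (distance of any of round_file, square_file, burnisher from where it was at the start of the episode above 0.02 m).
It fails at once if a bystander on the bench is moved by more than 20 mm (distance of any of bench_block, flux_jar, ring_dish, hammer, ring_clamp, tin, bracelet_mandrel from where it was at the start of the episode above 0.02 m).
It also fails if it takes over 61 s, if anything falls off the work surface, if the arm or the gripper's body presses on something with over 40 N, if the wrist force passes 120 N, or if a joint passes its speed limit or range.

## Working session

There is one attempt and no reset: what is moved stays moved. The work goes in short steps, Python scripts to look and compute and a shell command to move; the robot and the scene stay as the last step left them, time stands still between calls to the robot, and variables do not carry over. Pictures are saved under pics/ and viewed, at most 13 in all, crops included, and the job is handed in when it is done.

```bash
mkdir -p pics; cat > h.py <<'E'
import numpy as np, cv2
from station import robot, imaging
from scipy.spatial.transform import Rotation as R
def cloud(name):
    c=imaging.calibration(name); im,d=imaging.grab_frame(name)
    K=np.array(c["K"]);k1=c["k1"];V=np.array(c["view"])
    v,u=np.mgrid[0:400,0:640].astype(np.float32)
    p=cv2.undistortPoints(np.stack([u.ravel(),v.ravel()],1)[:,None].astype(np.float64),K,np.array([k1,0,0,0.]))[:,0]
    z=d.ravel().astype(float)
    P=np.stack([p[:,0]*z,-p[:,1]*z,-z],1)
    W=(P-V[:3,3])@V[:3,:3]
    W[z==0]=np.nan
    return im,W.reshape(400,640,3)
def save(n,im): cv2.imwrite(n,im[:,:,::-1])
E
python3 - <<'E'
from h import *
for n in ("top","scene"):
    im,W=cloud(n); save(f"pics/{n}0.png",im); np.savez(f"{n}0.npz",im=im,W=W)
s=robot.get_state(); print(s)
E
```

```text
{'t': 0.1, 'joint_pos': array([ 1.27311568,  0.32173784, -0.07008308,  1.45156227,  0.02261705,
        1.37078671, -0.05688946]), 'joint_velocities': array([ 0.00016494, -0.00033485,  0.0010273 , -0.00200763, -0.00161368,
        0.00075968, -0.00022232]), 'joint_efforts': array([ 2.27650526e-04, -4.94879937e+01, -3.83583438e-01, -3.15209985e+01,
        1.31131828e-02,  7.49603118e-03,  3.08060146e-05]), 'tcp_pos': array([ 0.19919574, -0.61823513,  0.23833536]), 'ee_rot': array([ 9.87870191e-01,  1.55279608e-01, -1.86823506e-04, -8.33039164e-04]), 'ft_force': array([-0.12499952,  0.88413437,  0.02802392]), 'wrist_torque': array([-0.00247757, -0.06281933, -0.02452753]), 'finger_force': 0.0, 'opening': 0.08550482628634055}
```

View pics/top0.png

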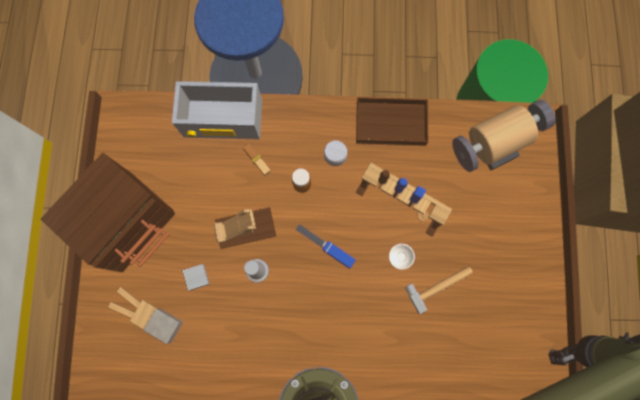

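View pics/scene0.png

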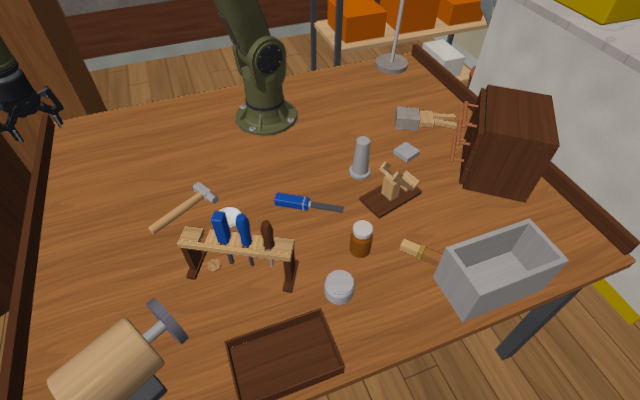

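The top view shows the file from its tip at (298,227) to the handle end at (353,263), the rest near (245,227), and the rack from (372,172) to (443,215). The rack's empty slot is at its right end, near (430,208). The scene view agrees: the free slot is at the left there, near (200,235).

```bash
python3 - <<'E'
from h import *
T=np.load("top0.npz");S=np.load("scene0.npz")
im,W=T["im"],T["W"]
np.set_printoptions(precision=4,suppress=True)
def blob(W,m,n):
    p=W[m];p=p[~np.isnan(p[:,0])];c=np.median(p,0);print(n,len(p),c,p.min(0),p.max(0))
    return p
hsv=cv2.cvtColor(im,cv2.COLOR_RGB2HSV).astype(int)
v,u=np.mgrid[0:400,0:640]
m=(hsv[...,0]>105)&(hsv[...,0]<130)&(hsv[...,1]>150)&(u>310)&(u<360)&(v>235)&(v<272)
p=blob(W,m,"handle")
(cx,cy),wh,a=cv2.minAreaRect(p[:,:2].astype(np.float32));print(cx,cy,wh,a)
# blade
box=(u>292)&(u<326)&(v>222)&(v<246)&(hsv[...,1]<110)
pb=blob(W,box,"blade")
q=np.vstack([p,pb])[:,:2]; vx,vy,x0,y0=cv2.fitLine(q.astype(np.float32),cv2.DIST_L2,0,.01,.01).ravel(); print("dir",vx,vy)
s=(q-[x0,y0])@[vx,vy];print(np.array([x0,y0])+np.outer([s.min(),s.max()],[vx,vy]))
s=(p[:,:2]-[x0,y0])@[vx,vy];print("handle ends",np.array([x0,y0])+np.outer([s.min(),s.max()],[vx,vy]))
# rail top
for nm,D in (("top",T),("scene",S)):
    w=D["W"]
    sel=(abs(w[...,2]-.125)<.006)&(w[...,0]>.4)&(w[...,0]<.8)&(w[...,1]>-.45)&(w[...,1]<0)
    r=blob(w,sel,nm+" rail");print(cv2.minAreaRect(r[:,:2].astype(np.float32)))
    w=D["W"];sel=(w[...,2]>.03)&(w[...,0]>.35)&(w[...,0]<.7)&(w[...,1]>.1)&(w[...,1]<.4)
    r=blob(w,sel,nm+" rest");np.save(nm+"rest.npy",r)
# zoomed crops
a=cv2.resize(im[190:285,180:280],None,fx=5,fy=5,interpolation=cv2.INTER_CUBIC)[:475]
b=cv2.resize(S["im"][150:225,345:435],None,fx=5,fy=5,interpolation=cv2.INTER_CUBIC)
c=np.zeros((600,800,3),np.uint8)
a=cv2.resize(im[200:260,205:285],(400,300));c[:300,:400]=a
c[:300,400:]=cv2.resize(S["im"][155:215,350:430],(400,300))
c[300:,:400]=cv2.resize(im[160:235,355:455],(400,300))
c[300:,400:]=cv2.resize(S["im"][200:300,170:303],(400,300))
save("pics/crops.png",c)
E
```

```text
handle 224 [ 0.4369 -0.0497  0.0284] [ 0.4085 -0.088   0.0202] [ 0.4721 -0.0022  0.0407]
0.43978938460350037 -0.045309778302907944 (0.0911613181233406, 0.024157436564564705) 58.20316696166992
blade 225 [0.4945 0.0404 0.0167] [ 0.4652 -0.0048 -0.0068] [0.5307 0.0833 0.0302]
dir 0.5410725 0.840976
[[ 0.415  -0.0836]
 [ 0.5219  0.0824]]
handle ends [[ 0.415  -0.0836]
 [ 0.4644 -0.0069]]
top rail 1212 [ 0.6101 -0.2412  0.125 ] [ 0.5226 -0.4499  0.119 ] [ 0.7991 -0.1034  0.1309]
((0.709359347820282, -0.2902892827987671), (0.2685109078884125, 0.2931647300720215), 60.9897346496582)
top rest 1068 [0.4969 0.2293 0.0844] [0.3621 0.1703 0.0302] [0.6992 0.3277 0.1384]
scene rail 1820 [ 0.6216 -0.2307  0.1249] [ 0.5242 -0.4331  0.119 ] [ 0.7872 -0.1025  0.1309]
((0.6977676153182983, -0.27934765815734863), (0.26307886838912964, 0.25942614674568176), 59.96331024169922)
scene rest 1189 [0.4976 0.2126 0.0765] [0.3704 0.1709 0.03  ] [0.5533 0.3259 0.1366]
```

View pics/crops.png

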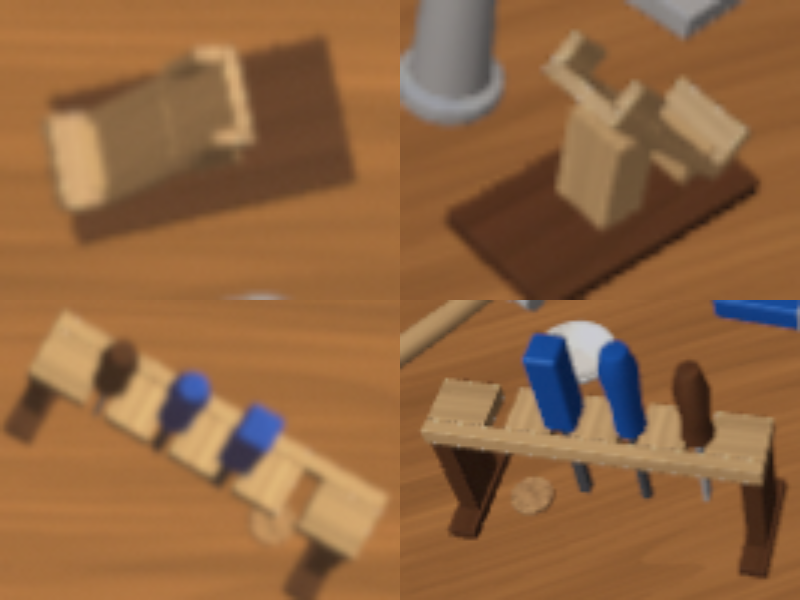

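The crops show the rest's stop board at the left in the top view and its cheeked high end at the right, so its +x is roughly world −y. The rack's empty slot is the right end one, opening towards the robot, with the cork below it.

```bash
python3 - <<'E'
from h import *
from scipy.optimize import minimize
T=np.load("top0.npz");S=np.load("scene0.npz")
np.set_printoptions(precision=4,suppress=True)
v,u=np.mgrid[0:400,0:640]
for nm,D,rb,sb in (("top",T,(355,455,160,235),(205,285,200,260)),("scene",S,(170,303,200,300),(350,430,155,215))):
    w=D["W"];im=D["im"];hsv=cv2.cvtColor(im,cv2.COLOR_RGB2HSV).astype(int)
    inb=lambda b:(u>b[0])&(u<b[1])&(v>b[2])&(v<b[3])
    sel=inb(rb)&(abs(w[...,2]-.125)<.007)&(hsv[...,2]>130)&(hsv[...,0]<25)&~((w[...,0]<0))
    r=w[sel];m=np.median(r,0);r=r[np.linalg.norm(r-m,axis=1)<.16]
    # rectangle fit by percentile extents minimising area
    R_=cv2.minAreaRect(r[:,:2].astype(np.float32));print(nm,"rail",len(r),R_, m)
    for th in [R_[2]]:
        for a in (th,th+90):
            e=np.array([np.cos(np.radians(a)),np.sin(np.radians(a))]);q=r[:,:2]@e;print(" dir",e,np.percentile(q,[0,1,99,100]))
    # rest: 45deg plane
    q=w[inb(sb)&(w[...,2]>.03)&(w[...,0]>.4)&(w[...,0]<.65)];q=q[(q[:,1]>.1)&(q[:,1]<.33)]
    best=(0,)
    for a in np.radians(np.arange(-180,180,.5)):
        e=np.array([np.cos(a),np.sin(a)]);c=q[:,2]-q[:,:2]@e   # z = x'+c
        h,b=np.histogram(c,bins=np.arange(c.min(),c.max()+.003,.003));
        if h.max()>best[0]: best=(h.max(),np.degrees(a),b[h.argmax()]+.0015)
    print(nm,"plane n,angle,c",best,len(q))
    a=np.radians(best[1]);e=np.array([np.cos(a),np.sin(a)]);n=np.array([-e[1],e[0]])
    inl=abs(q[:,2]-q[:,:2]@e-best[2])<.004
    qq=q[inl];print("  y'",np.percentile(qq[:,:2]@n,[1,99]),"x'",np.percentile(qq[:,:2]@e,[1,99]),"z",np.percentile(qq[:,2],[1,99]))
    # base dark
    sb2=inb(sb)&(w[...,2]<.03)&(w[...,2]>.004)&(hsv[...,2]<95)
    k=cv2.morphologyEx(sb2.astype(np.uint8),cv2.MORPH_OPEN,np.ones((3,3)))>0
    print("  base",k.sum(),np.median(w[k],0),cv2.minAreaRect(w[k][:,:2].astype(np.float32)))
E
```

```text
top rail 1132 ((0.6065274477005005, -0.22950907051563263), (0.2619965076446533, 0.05412442982196808), 60.842498779296875) [ 0.6012 -0.2329  0.125 ]
 dir [0.4872 0.8733] [-0.0359 -0.0336  0.2245  0.2261]
 dir [-0.8733  0.4872] [-0.6686 -0.6677 -0.6155 -0.6144]
top plane n,angle,c (np.int64(191), np.float64(-76.5), np.float64(0.1997255321685677)) 771
  y' [0.5273 0.5794] x' [-0.1713 -0.0748] z [0.031  0.1242]
  base 0 [nan nan nan] ((0.0, 0.0), (0.0, 0.0), 0.0)
scene rail 1685 ((0.6098674535751343, -0.22851045429706573), (0.2629302144050598, 0.054782599210739136), 61.02217483520508) [ 0.6182 -0.2276  0.1249]
 dir [0.4845 0.8748] [-0.0359 -0.0338  0.226   0.227 ]
 dir [-0.8748  0.4845] [-0.6716 -0.6704 -0.6186 -0.6168]
scene plane n,angle,c (np.int64(75), np.float64(-77.0), np.float64(0.20544835992090094)) 855
  y' [0.5285 0.5846] x' [-0.1781 -0.0802] z [0.0301 0.124 ]
  base 807 [0.5376 0.2023 0.0145] ((0.518298864364624, 0.23591101169586182), (0.08805009722709656, 0.1677476465702057), 14.95019245147705)
  return _methods._mean(a, axis=axis, dtype=dtype,
  ret = um.true_divide(
```

```bash
cat >> h.py <<'E'
np.set_printoptions(precision=4,suppress=True)
def frame(y,z):
    y=np.array(y,float);z=np.array(z,float);z/=np.linalg.norm(z);y-=z*(y@z);y/=np.linalg.norm(y)
    return np.stack([np.cross(y,z),y,z],1)
def plan(p,M):
    """rotation in present tool axes (do first), then travel (mm) in target tool axes"""
    s=robot.get_state();C=R.from_quat(s["ee_rot"]).as_matrix()
    w=R.from_matrix(C.T@M).as_rotvec()
    print("t",round(s["t"],2),"rotvec",w,"travel mm after turn",M.T@(np.array(p)-s["tcp_pos"])*1000,"(before)",C.T@(np.array(p)-s["tcp_pos"])*1000)
E
python3 - <<'E'
from h import *
T=np.load("top0.npz");W=T["W"]
for n,(u,v) in dict(mandrel=(256,270),jar=(301,180),block=(195,277),dish=(402,257)).items(): print(n,np.nanmedian(W[v-3:v+4,u-3:u+4].reshape(-1,3),0))
f=np.array([.541,.841,0])
plan([.4388,-.0469,.13],frame([f[1],-f[0],0],[0,0,-1]))
E
```

```text
mandrel [0.3792 0.1808 0.1282]
jar [0.6442 0.0701 0.0939]
block [0.3596 0.3739 0.0202]
dish [ 0.4389 -0.2349  0.0063]
t 0.1 rotvec [-0.0017 -0.0005 -0.6873] travel mm after turn [ 610.1303 -107.5872  108.3354] (before) [ 403.343  -470.0893  109.092 ]
```

```bash
python3 -m inch '[{"delta_rot":[0,0,-0.172],"travel":[0,0,0],"grip":85},{"delta_rot":[0,0,-0.172],"travel":[0,0,0],"grip":85},{"delta_rot":[0,0,-0.172],"travel":[0,0,0],"grip":85},{"delta_rot":[0,0,-0.172],"travel":[0,0,0],"grip":85},{"delta_rot":[0,0,0],"travel":[51,-9,9],"grip":85},{"delta_rot":[0,0,0],"travel":[51,-9,9],"grip":85},{"delta_rot":[0,0,0],"travel":[51,-9,9],"grip":85},{"delta_rot":[0,0,0],"travel":[51,-9,9],"grip":85},{"delta_rot":[0,0,0],"travel":[51,-9,9],"grip":85},{"delta_rot":[0,0,0],"travel":[51,-9,9],"grip":85},{"delta_rot":[0,0,0],"travel":[51,-9,9],"grip":85},{"delta_rot":[0,0,0],"travel":[51,-9,9],"grip":85},{"delta_rot":[0,0,0],"travel":[51,-9,9],"grip":85},{"delta_rot":[0,0,0],"travel":[51,-9,9],"grip":85},{"delta_rot":[0,0,0],"travel":[51,-9,9],"grip":85},{"delta_rot":[0,0,0],"travel":[51,-9,9],"grip":85},{"delta_rot":[0,0,0],"travel":[0,0,0],"grip":85}]'
cat > meas.py <<'E'
from h import *
im,W=cloud("wrist");save("pics/w1.png",im)
hsv=cv2.cvtColor(im,cv2.COLOR_RGB2HSV).astype(int)
m=(hsv[...,0]>105)&(hsv[...,0]<130)&(hsv[...,1]>150)
p=W[m];p=p[(abs(p[:,0]-.44)<.08)&(abs(p[:,1]+.04)<.1)&(p[:,2]<.05)]
print(len(p),np.median(p,0),cv2.minAreaRect(p[p[:,2]>.022][:,:2].astype(np.float32)))
print(robot.get_state()["joint_pos"],robot.get_state()["tcp_pos"])
E
python3 meas.py
```

```text
t: 2.22
tcp_pos: [0.4397, -0.0411, 0.1308]
ee_rot: [0.876, 0.483, 0.0, -0.001]
ft_force: [0.3, -1.1, -0.5]
opening: 0.0847
finger_force: 0.0
5329 [ 0.4417 -0.0421  0.0274] ((0.4405776560306549, -0.0441027507185936), (0.09829859435558319, 0.030389681458473206), 57.36671447753906)
[ 0.8108 -0.013  -0.7571  2.055  -0.0104  1.0971 -0.5082] [ 0.4391 -0.0437  0.1309]
```

View pics/w1.png

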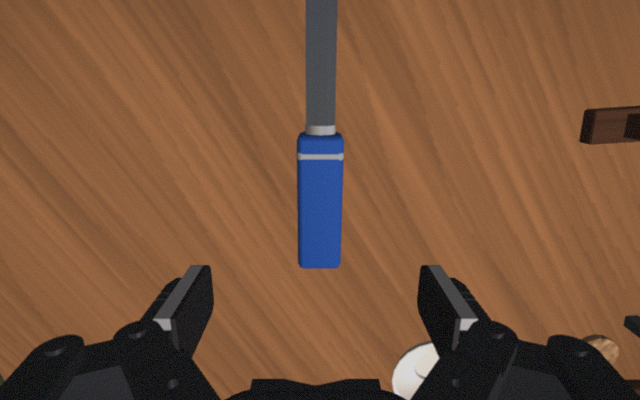

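The wrist view shows the blue handle centred between the fingers, spanning about (300–343, 135–268), with the blade ahead. The measured centre and yaw match the top view.

```bash
python3 -m inch '[{"delta_rot":[0,0,0],"travel":[-4.5,1.5,40],"grip":85},{"delta_rot":[0,0,0],"travel":[0,0,40],"grip":85},{"delta_rot":[0,0,0],"travel":[0,0,25],"grip":85},{"delta_rot":[0,0,0],"travel":[0,0,13],"grip":70},{"delta_rot":[0,0,0],"travel":[0,0,0],"grip":55},{"delta_rot":[0,0,0],"travel":[0,0,0],"grip":20},{"delta_rot":[0,0,0],"travel":[0,0,0],"grip":20},{"delta_rot":[0,0,0],"travel":[0,0,0],"grip":20},{"delta_rot":[0,0,0],"travel":[0,0,0],"grip":20},{"delta_rot":[0,0,0],"travel":[0,0,0],"grip":20},{"delta_rot":[0,0,0],"travel":[0,0,0],"grip":20}]'
```

```text
t: 3.65
tcp_pos: [0.4392, -0.0504, 0.0146]
ee_rot: [0.878, 0.479, 0.001, 0.001]
ft_force: [-0.6, -0.5, 7.5]
opening: 0.0308
finger_force: 60.5
```

```bash
python3 -m inch '[{"delta_rot":[0,0,0],"travel":[0,0,-40],"grip":20},{"delta_rot":[0,0,0],"travel":[0,0,-60],"grip":20},{"delta_rot":[0,0,0],"travel":[0,0,-60],"grip":20},{"delta_rot":[0,0,0],"travel":[0,0,-60],"grip":20},{"delta_rot":[0,0,0],"travel":[0,0,-60],"grip":20},{"delta_rot":[0,0,0],"travel":[0,0,0],"grip":20}]'
python3 - <<'E'
from h import *
a=np.radians(-76.2);e=np.array([np.cos(a),np.sin(a),0]);up=np.array([0,0,1.])
seat=np.array([.513,.241,.108]);fx=(e+up)/2**.5;fz=(up-e)/2**.5
M=frame([-e[1],e[0],0],-fz)
plan(seat+.056*fx+.07*fz,frame([-e[1],e[0],0],-up))
plan(seat+.056*fx+.07*fz,M)
print(R.from_matrix(frame([-e[1],e[0],0],-up).T@M).as_rotvec(), robot.get_state()["joint_pos"])
E
```

```text
t: 4.4
tcp_pos: [0.4406, -0.0501, 0.2981]
ee_rot: [0.878, 0.479, 0.003, 0.004]
ft_force: [-0.1, 0.7, -1.6]
opening: 0.0312
finger_force: 60.4
t 4.4 rotvec [ 0.0098  0.0027 -0.8116] travel mm after turn [275.2954 139.7703 101.0262] (before) [ 290.7473 -104.4729  100.4043]
t 4.4 rotvec [-0.309  -0.7382 -0.7722] travel mm after turn [ 266.0995  139.7703 -123.2269] (before) [ 290.7473 -104.4729  100.4043]
[ 0.     -0.7854 -0.    ] [ 0.8822 -0.17   -0.7274  1.8197 -0.111   1.4407 -0.3953]
```

```bash
python3 -m inch '[{"delta_rot":[0,0,-0.162],"travel":[0,0,0],"grip":20},{"delta_rot":[0,0,-0.162],"travel":[0,0,0],"grip":20},{"delta_rot":[0,0,-0.162],"travel":[0,0,0],"grip":20},{"delta_rot":[0,0,-0.162],"travel":[0,0,0],"grip":20},{"delta_rot":[0,0,-0.162],"travel":[0,0,0],"grip":20},{"delta_rot":[0,0,0],"travel":[46,23,4],"grip":20},{"delta_rot":[0,0,0],"travel":[46,23,4],"grip":20},{"delta_rot":[0,0,0],"travel":[46,23,4],"grip":20},{"delta_rot":[0,0,0],"travel":[46,23,4],"grip":20},{"delta_rot":[0,0,0],"travel":[46,24,4],"grip":20},{"delta_rot":[0,0,0],"travel":[46,24,4],"grip":20},{"delta_rot":[0,-0.131,0],"travel":[0,0,0],"grip":20},{"delta_rot":[0,-0.131,0],"travel":[0,0,0],"grip":20},{"delta_rot":[0,-0.131,0],"travel":[0,0,0],"grip":20},{"delta_rot":[0,-0.131,0],"travel":[0,0,0],"grip":20},{"delta_rot":[0,-0.131,0],"travel":[0,0,0],"grip":20},{"delta_rot":[0,-0.131,0],"travel":[0,0,0],"grip":20},{"delta_rot":[0,0,0],"travel":[0,0,0],"grip":20}]'
python3 - <<'E'
from h import *
s=robot.get_state();print(s["joint_pos"],s["tcp_pos"]);C=R.from_quat(s["ee_rot"]).as_matrix();print(C)
im,W=cloud("wrist");save("pics/w2.png",im);np.savez("w2.npz",im=im,W=W,C=C,t=s["tcp_pos"])
a=np.radians(-76.2);e=np.array([np.cos(a),np.sin(a),0]);up=np.array([0,0,1.])
seat=np.array([.513,.241,.108]);fx=(e+up)/2**.5;fz=(up-e)/2**.5
plan(seat+.056*fx+.07*fz,frame([-e[1],e[0],0],-fz))
E
```

```text
t: 6.65
tcp_pos: [0.507, 0.2532, 0.2656]
ee_rot: [0.568, 0.729, -0.238, 0.3]
ft_force: [-0.7, -0.1, -1.6]
opening: 0.0309
finger_force: 60.3
[-0.2637  0.541  -0.8503  1.4764  0.895   1.9368 -0.8745] [0.507  0.2532 0.2656]
[[-0.1757  0.9702  0.167 ]
 [ 0.6848  0.2423 -0.6873]
 [-0.7072 -0.0064 -0.707 ]]
t 6.7 rotvec [-0.0017 -0.0008  0.0033] travel mm after turn [48.0184  2.2355 51.1536] (before) [47.9673  2.4819 51.1902]
```

View pics/w2.png

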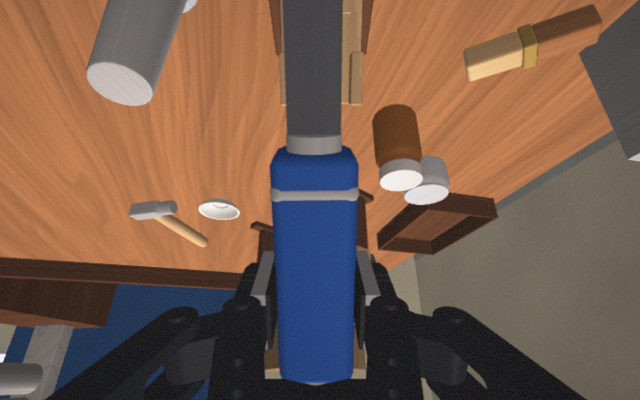

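The wrist view shows the file held straight in the tool. The plank and its cheeks lie below the blade, with the plank edges near columns 280 and 362.

```bash
python3 - <<'E'
from h import *
D=np.load("w2.npz");W=D["W"];C=D["C"];t=D["t"]
q=W.reshape(-1,3);q=q[~np.isnan(q[:,0])]
L=(q-t)@C*1000   # tool axes mm
# file in tool: blade and handle
k=(abs(L[:,1])<30)&(abs(L[:,2])<25)&(L[:,0]>10)
b=L[k&(L[:,0]>65)];h=L[k&(L[:,0]<50)]
for n,s in(("blade",b),("handle",h)): print(n,len(s),np.percentile(s,[2,50,98],axis=0))
for lo in range(60,160,20):
    s=b[(b[:,0]>lo)&(b[:,0]<lo+20)]
    if len(s): print(lo,np.percentile(s[:,1],[1,99]),np.median(s[:,2]))
# rest: points in tool axes beyond
r=L[(L[:,2]>40)&(L[:,2]<140)&(abs(L[:,1])<50)&(L[:,0]>30)&(L[:,0]<230)&(q[:,2]>.03)]
for lo in range(30,230,15):
    s=r[(r[:,0]>lo)&(r[:,0]<lo+15)]
    if len(s)>20: print("x",lo,len(s),"y",np.percentile(s[:,1],[1,99]),"z",np.percentile(s[:,2],[2,25,50,75,98]))
E
```

```text
blade 7290 [[ 66.0565 -10.3284  -3.3313]
 [ 87.2453  -0.6266  -1.9747]
 [105.292    9.0357  -0.6343]]
handle 9759 [[ 10.8959 -19.8647 -21.8267]
 [ 28.5999   0.0279 -13.4488]
 [ 49.1835  20.1174  -4.257 ]]
60 [-10.2135   9.4023] -1.993383372080966
80 [-10.6963   9.1849] -1.9558529132671465
100 [-10.8329   9.0314] -1.9898351568577644
x 60 313 y [-23.4948  31.5875] z [118.2364 119.5564 120.3406 136.4783 138.5613]
x 75 617 y [-24.2123  31.9067] z [118.3357 119.3707 120.2717 136.0964 138.5173]
x 90 547 y [-24.0719  31.8399] z [118.1885 119.7241 122.3557 137.3237 138.8665]
x 105 484 y [-23.8823  31.9995] z [135.8857 136.8989 137.4509 137.9172 139.2126]
x 120 489 y [-24.0684  31.7747] z [135.7547 137.012  137.5017 138.0029 139.2386]
```

```bash
python3 - <<'E'
from h import *
D=np.load("w2.npz");W=D["W"];C=D["C"];t=D["t"]
q=W.reshape(-1,3);q=q[~np.isnan(q[:,0])];L=(q-t)@C*1000
c=L[(abs(L[:,2]-119.5)<3)&(abs(L[:,1]-4)<30)&(L[:,0]>50)&(L[:,0]<130)]
print("cheek low end",np.percentile(c[:,0],[90,98,99.5]),"inner edges",np.percentile(c[c[:,1]<4][:,1],[1,98]),np.percentile(c[c[:,1]>4][:,1],[2,99]))
E
python3 -m inch '[{"delta_rot":[0,0,0],"travel":[16,1.5,18],"grip":20},{"delta_rot":[0,0,0],"travel":[15,1.5,17],"grip":20},{"delta_rot":[0,0,0],"travel":[15,1.5,17],"grip":20},{"delta_rot":[0,0,0],"travel":[0,0,18],"grip":20},{"delta_rot":[0,0,0],"travel":[0,0,10],"grip":20},{"delta_rot":[0,0,0],"travel":[0,0,0],"grip":20},{"delta_rot":[0,0,0],"travel":[0,0,0],"grip":20}]'
```

```text
cheek low end [96.6238 99.123  99.6993] inner edges [-24.3063 -20.3733] [24.1404 31.9704]
t: 7.58
tcp_pos: [0.519, 0.2294, 0.181]
ee_rot: [0.571, 0.726, -0.236, 0.301]
ft_force: [-0.1, 0.1, -1.2]
opening: 0.0307
finger_force: 60.4
```

```bash
python3 - <<'E'
from h import *
s=robot.get_state();t=s["tcp_pos"];C=R.from_quat(s["ee_rot"]).as_matrix()
im,W=cloud("wrist");save("pics/w3.png",im);print(s["joint_pos"],s["ft_force"])
q=W.reshape(-1,3);q=q[~np.isnan(q[:,0])];L=(q-t)@C*1000
r=L[(L[:,2]>5)&(L[:,2]<80)&(abs(L[:,1])<45)&(L[:,0]>20)&(L[:,0]<180)&(q[:,2]>.03)]
for lo in range(20,180,10):
    s=r[(r[:,0]>lo)&(r[:,0]<lo+10)]
    if len(s)>20: print("x",lo,len(s),"y",np.percentile(s[:,1],[1,99]),"z",np.percentile(s[:,2],[2,25,50,75,98]))
c=L[(abs(L[:,2]-42)<4)&(abs(L[:,1])<30)&(L[:,0]>0)&(L[:,0]<80)]
print(np.percentile(c[:,0],[1,99]),c[c[:,1]<0][:,1].max(),c[c[:,1]>0][:,1].min())
E
```

```text
[-0.2309  0.5996 -0.8232  1.582   0.9276  1.81   -0.956 ] [-0.0933  0.0838 -1.2289]
x 20 201 y [-30.3823  25.3518] z [40.3608 41.1632 41.5877 42.1069 42.9358]
x 30 399 y [-30.4775  25.0838] z [40.0862 41.0659 41.5133 41.9852 42.8824]
x 40 701 y [-30.4747  24.9744] z [40.1782 41.2408 41.8624 45.9931 60.0612]
x 50 1290 y [-30.8627  24.4905] z [ 8.7426 41.5224 45.8099 59.1832 60.5543]
x 60 954 y [-30.9687  24.851 ] z [58.0799 58.9901 59.4568 59.9828 61.0116]
x 70 1026 y [-31.1381  24.5185] z [58.0713 59.0689 59.5297 60.0313 60.9738]
x 80 1083 y [-31.1329  24.5744] z [57.9337 58.9726 59.4973 59.9833 60.9973]
x 90 1130 y [-31.1801  24.1727] z [58.064  58.9619 59.4704 59.9809 61.0694]
x 100 1185 y [-31.3596  24.2891] z [58.0237 58.9842 59.4621 59.9652 60.9755]
x 110 1018 y [-31.4345  23.8857] z [57.9072 58.9604 59.479  59.9754 61.0864]
[24.9766 58.3359] -22.672769526199026 16.90605780564795
```

View pics/w3.png

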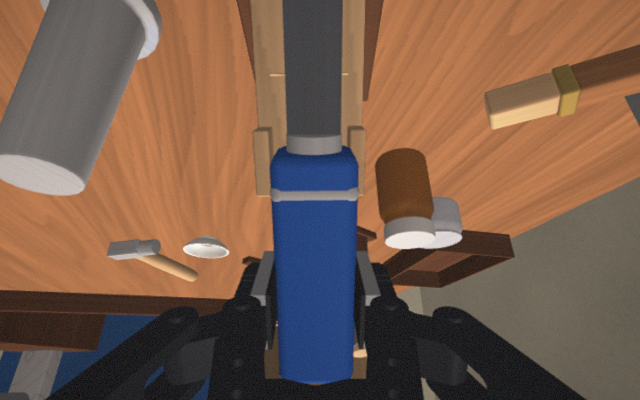

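The file lines up with the plank. The cheeks, at columns 262 and 357 and rows 127–195, show it about 2.4 mm off centre to +y, so I correct that on the way down.

```bash
python3 -m inch '[{"delta_rot":[0,0,0],"travel":[0,-2.4,5],"grip":20},{"delta_rot":[0,0,0],"travel":[0,0,10],"grip":20},{"delta_rot":[0,0,0],"travel":[0,0,10],"grip":20},{"delta_rot":[0,0,0],"travel":[0,0,8],"grip":20},{"delta_rot":[0,0,0],"travel":[0,0,6],"grip":20},{"delta_rot":[0,0,0],"travel":[0,0,3],"grip":20},{"delta_rot":[0,0,0],"travel":[0,0,0],"grip":20},{"delta_rot":[0,0,0],"travel":[0,0,0],"grip":20}]'
python3 - <<'E'
from h import *
s=robot.get_state();t=s["tcp_pos"];C=R.from_quat(s["ee_rot"]).as_matrix();print(s["ft_force"],t)
im,W=cloud("wrist");save("pics/w4.png",im)
q=W.reshape(-1,3);q=q[~np.isnan(q[:,0])];L=(q-t)@C*1000
r=L[(L[:,2]>10)&(L[:,2]<40)&(abs(L[:,1])<40)&(L[:,0]>65)&(L[:,0]<110)]
print(np.percentile(r,[1,50,99],axis=0))
c=L[(abs(L[:,2]+1)<5)&(abs(L[:,1])<30)&(L[:,0]>35)&(L[:,0]<80)&(abs(L[:,1])>16)]
print(np.percentile(c,[1,50,99],axis=0),c[c[:,1]<0][:,1].max(),c[c[:,1]>0][:,1].min())
E
```

```text
t: 8.62
tcp_pos: [0.5236, 0.1999, 0.1507]
ee_rot: [0.571, 0.727, -0.236, 0.301]
ft_force: [0.5, 0.1, -2.6]
opening: 0.0311
finger_force: 60.4
[ 0.4983  0.1163 -2.5911] [0.5236 0.1999 0.1507]
[[ 65.6814 -28.3468  15.2921]
 [ 88.9683  10.8583  17.0128]
 [109.3474  26.9513  18.681 ]]
[[ 35.2351 -28.0574  -2.4356]
 [ 47.2563  19.6636  -0.851 ]
 [ 58.184   27.4382   3.544 ]] -19.83679609283382 19.54917708688961
```

```bash
python3 -m inch '[{"delta_rot":[0,0,0],"travel":[0,0,1.5],"grip":20},{"delta_rot":[0,0,0],"travel":[0,0,1],"grip":20},{"delta_rot":[0,0,0],"travel":[0,0,0],"grip":20},{"delta_rot":[0,0,0],"travel":[0,0,0],"grip":20}]'
```

```text
t: 9.18
tcp_pos: [0.524, 0.1981, 0.149]
ee_rot: [0.571, 0.727, -0.236, 0.301]
ft_force: [-0.6, 1.4, 0.3]
opening: 0.0309
finger_force: 60.7
```

```bash
python3 -m inch '[{"delta_rot":[0,0,0],"travel":[0,0,0],"grip":36},{"delta_rot":[0,0,0],"travel":[0,0,0],"grip":45},{"delta_rot":[0,0,0],"travel":[0,0,0],"grip":70},{"delta_rot":[0,0,0],"travel":[0,0,0],"grip":85},{"delta_rot":[0,0,0],"travel":[0,0,0],"grip":85},{"delta_rot":[0,0,0],"travel":[0,0,-20],"grip":85},{"delta_rot":[0,0,0],"travel":[0,0,-50],"grip":85},{"delta_rot":[0,0,0],"travel":[0,0,-50],"grip":85},{"delta_rot":[0,0,0],"travel":[0,0,0],"grip":85},{"delta_rot":[0,0,0],"travel":[0,0,0],"grip":85}]'
python3 - <<'E'
from h import *
s=robot.get_state();t=s["tcp_pos"];C=R.from_quat(s["ee_rot"]).as_matrix();print(s["ft_force"],t,s["joint_pos"])
im,W=cloud("wrist");save("pics/w5.png",im)
hsv=cv2.cvtColor(im,cv2.COLOR_RGB2HSV).astype(int)
m=(hsv[...,0]>105)&(hsv[...,0]<130)&(hsv[...,1]>150)
p=W[m];p=p[(abs(p[:,0]-.52)<.08)&(abs(p[:,1]-.2)<.1)&(p[:,2]>.08)]
L=(p-t)@C*1000;top=L[:,2]<np.median(L[:,2])+4
print("handle in tool",len(p),np.percentile(L[top],[0.5,50,99.5],axis=0));print(cv2.minAreaRect(L[top][:,:2].astype(np.float32)))
fit=np.linalg.lstsq(np.c_[L[top][:,0],np.ones(top.sum())],L[top][:,2],rcond=None)[0];print(fit)
q=p[top];e=np.array([np.cos(np.radians(-76.2)),np.sin(np.radians(-76.2)),0]);fx=(e+[0,0,1])/2**.5;fz=([0,0,1]-e)/2**.5
hi=np.percentile(q@fx,99.5);yv=np.array([-e[1],e[0],0]);mid=(np.percentile(q@yv,1)+np.percentile(q@yv,99))/2
end=fx*hi+fz*(np.median(q@fz)-.014)+yv*mid
print("file_end",end,"file",end-.1*fx)
E
```

```text
t: 10.42
tcp_pos: [0.5037, 0.2806, 0.2335]
ee_rot: [0.57, 0.727, -0.237, 0.301]
ft_force: [0.2, -0.1, -0.4]
opening: 0.0853
finger_force: 0.0
[ 0.1979 -0.1076 -0.396 ] [0.5037 0.2806 0.2335] [-0.3197  0.6068 -0.8384  1.4587  0.9065  1.9315 -0.9443]
handle in tool 5369 [[-36.0836 -15.1996 104.1573]
 [ 13.8096  -0.0773 106.0224]
 [ 60.1195  14.6181 108.7796]]
((11.425052642822266, -20.781497955322266), (71.187255859375, 98.14617919921875), 88.97699737548828)
[  0.0106 105.8596]
file_end [0.5298 0.1732 0.1742] file [0.5129 0.2419 0.1035]
```

View pics/w5.png

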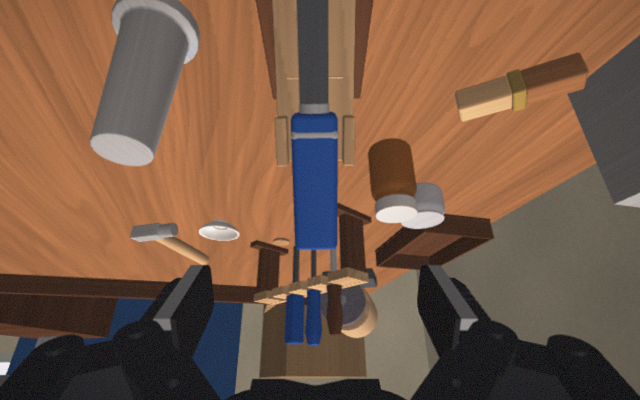

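The file lies between the cheeks, with its handle at (295–337, 112–248). The numbers put it within about 5 mm of the seat, released and still. Next I regrasp from the handle end.

```bash
python3 - <<'E'
from h import *
a=np.radians(-76.2);e=np.array([np.cos(a),np.sin(a),0]);up=np.array([0,0,1.]);fx=(e+up)/2**.5
f=np.array([.5129,.2419,.1035]);M=frame([-e[1],e[0],0],-fx)
plan(f+.171*fx+.07*up,M); print(M.T@(-.07*up)*1000)
E
```

```text
t 10.47 rotvec [-0.0008  1.5725 -0.0026] travel mm after turn [ -69.5087   -0.3219 -156.2961] (before) [-156.1755    0.0167   69.7798]
[-49.4975  -0.      49.4975]
```

```bash
python3 -m inch '[{"delta_rot":[0,0,0],"travel":[-39,0,17.5],"grip":85},{"delta_rot":[0,0,0],"travel":[-39,0,17.5],"grip":85},{"delta_rot":[0,0,0],"travel":[-39,0,17.5],"grip":85},{"delta_rot":[0,0,0],"travel":[-39,0,17.5],"grip":85},{"delta_rot":[0,0.157,0],"travel":[0,0,0],"grip":85},{"delta_rot":[0,0.157,0],"travel":[0,0,0],"grip":85},{"delta_rot":[0,0.157,0],"travel":[0,0,0],"grip":85},{"delta_rot":[0,0.157,0],"travel":[0,0,0],"grip":85},{"delta_rot":[0,0.157,0],"travel":[0,0,0],"grip":85},{"delta_rot":[0,0.157,0],"travel":[0,0,0],"grip":85},{"delta_rot":[0,0.157,0],"travel":[0,0,0],"grip":85},{"delta_rot":[0,0.157,0],"travel":[0,0,0],"grip":85},{"delta_rot":[0,0.157,0],"travel":[0,0,0],"grip":85},{"delta_rot":[0,0.157,0],"travel":[0,0,0],"grip":85},{"delta_rot":[0,0,0],"travel":[0,0,0],"grip":85}]'
cat > m2.py <<'E'
from h import *
import sys
s=robot.get_state();t=s["tcp_pos"];C=R.from_quat(s["ee_rot"]).as_matrix();print(s["ft_force"],t,s["joint_pos"])
im,W=cloud("wrist");save(sys.argv[1],im)
hsv=cv2.cvtColor(im,cv2.COLOR_RGB2HSV).astype(int)
m=(hsv[...,0]>105)&(hsv[...,0]<130)&(hsv[...,1]>150)
p=W[m];p=p[(abs(p[:,0]-.52)<.08)&(abs(p[:,1]-.2)<.1)&(p[:,2]>.08)]
L=(p-t)@C*1000
print("handle in tool",len(p),np.percentile(L,[0.5,50,99.5],axis=0))
a=np.radians(-76.2);e=np.array([np.cos(a),np.sin(a),0]);up=np.array([0,0,1.]);fx=(e+up)/2**.5
f=np.array([.5129,.2419,.1035]);M=frame([-e[1],e[0],0],-fx)
plan(f+.171*fx,M);plan(f+.071*fx,M)
E
python3 m2.py pics/w6.png
```

```text
t: 12.35
tcp_pos: [0.5417, 0.1202, 0.2908]
ee_rot: [0.575, 0.724, 0.235, -0.302]
ft_force: [0.5, 0.6, 0.0]
opening: 0.0852
finger_force: 0.0
[0.5009 0.6275 0.0083] [0.5417 0.1202 0.2908] [ 0.8615  0.4024 -0.8907  1.5929 -0.4541  1.4917  0.2941]
handle in tool 2224 [[-55.2456 -12.8174 116.4409]
 [-31.359    1.8421 119.8526]
 [-29.005   17.4583 212.2676]]
t 12.4 rotvec [ 0.0014  0.0016 -0.0065] travel mm after turn [-47.2728   0.5708  49.4119] (before) [-47.1891   0.8077  49.4886]
t 12.4 rotvec [ 0.0014  0.0016 -0.0065] travel mm after turn [-47.2728   0.5708 149.4119] (before) [-47.0292   0.6687 149.4883]
```

View pics/w6.png

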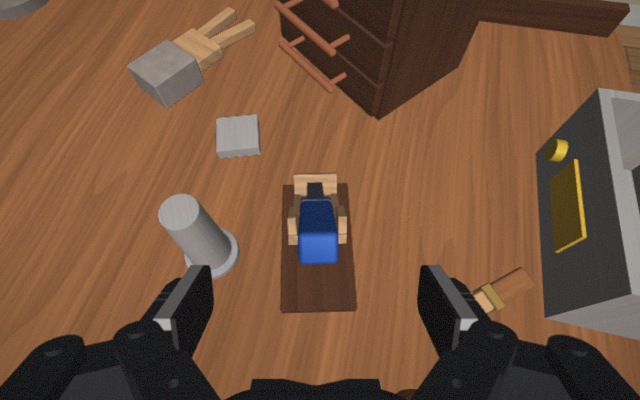

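The handle end face shows at (318,248), centred between the fingers and about 45 mm toward −x of the tool. Now approach and grip.

```bash
python3 -m inch '[{"delta_rot":[0,0,0],"travel":[-22,1,25],"grip":85},{"delta_rot":[0,0,0],"travel":[-23,0.8,24],"grip":85},{"delta_rot":[0,0,0],"travel":[0,0,25],"grip":85},{"delta_rot":[0,0,0],"travel":[0,0,0],"grip":85}]'; python3 m2.py pics/w7.png
```

```text
t: 12.9
tcp_pos: [0.5367, 0.1481, 0.2106]
ee_rot: [0.569, 0.728, 0.235, -0.301]
ft_force: [-0.1, -0.2, 0.1]
opening: 0.0852
finger_force: 0.0
[-0.1087 -0.2376  0.0976] [0.5367 0.1481 0.2106] [ 0.8133  0.4654 -0.8813  1.6981 -0.4219  1.3345  0.3421]
handle in tool 4308 [[-18.2428 -14.7783  39.7003]
 [  4.5486   0.2286  42.4752]
 [  7.7057  15.3881 133.4878]]
t 12.95 rotvec [-0.0007  0.0034  0.002 ] travel mm after turn [ -6.9267  -1.7012 -25.3868] (before) [ -7.0088  -1.732  -25.3622]
t 12.95 rotvec [-0.0007  0.0034  0.002 ] travel mm after turn [-6.9267 -1.7012 74.6132] (before) [-6.6714 -1.666  74.6372]
```

```bash
python3 -m inch '[{"delta_rot":[0,0,0],"travel":[-6.5,0,20],"grip":85},{"delta_rot":[0,0,0],"travel":[0,0,26],"grip":85},{"delta_rot":[0,0,0],"travel":[0,0,26],"grip":85},{"delta_rot":[0,0,0],"travel":[0,0,0],"grip":60},{"delta_rot":[0,0,0],"travel":[0,0,0],"grip":45},{"delta_rot":[0,0,0],"travel":[0,0,0],"grip":20},{"delta_rot":[0,0,0],"travel":[0,0,0],"grip":20},{"delta_rot":[0,0,0],"travel":[0,0,0],"grip":20},{"delta_rot":[0,0,0],"travel":[0,0,0],"grip":20},{"delta_rot":[0,0,0],"travel":[0,0,0],"grip":20}]'
```

```text
t: 14.2
tcp_pos: [0.5287, 0.1889, 0.1558]
ee_rot: [0.571, 0.727, 0.236, -0.3]
ft_force: [-1.4, -5.8, 7.3]
opening: 0.0315
finger_force: 59.4
```

```bash
python3 -m inch '[{"delta_rot":[0,0,0],"travel":[1,0,-4],"grip":20},{"delta_rot":[0,0,0],"travel":[10,0,0],"grip":20},{"delta_rot":[0,0,0],"travel":[30,0,0],"grip":20},{"delta_rot":[0,0,0],"travel":[40,0,-30],"grip":20},{"delta_rot":[0,0,0],"travel":[40,0,-40],"grip":20},{"delta_rot":[0,0,0],"travel":[30,0,-40],"grip":20},{"delta_rot":[0,-0.157,0],"travel":[0,0,0],"grip":20},{"delta_rot":[0,-0.157,0],"travel":[0,0,0],"grip":20},{"delta_rot":[0,-0.157,0],"travel":[0,0,0],"grip":20},{"delta_rot":[0,-0.157,0],"travel":[0,0,0],"grip":20},{"delta_rot":[0,-0.157,0],"travel":[0,0,0],"grip":20},{"delta_rot":[0,0,0.15],"travel":[0,0,0],"grip":20},{"delta_rot":[0,0,0.15],"travel":[0,0,0],"grip":20},{"delta_rot":[0,0,0.15],"travel":[0,0,0],"grip":20},{"delta_rot":[0,0,0.15],"travel":[0,0,0],"grip":20},{"delta_rot":[0,0,0.15],"travel":[0,0,0],"grip":20},{"delta_rot":[0,0,0],"travel":[0,0,0],"grip":20}]'
python3 - <<'E'
from h import *
s=robot.get_state();print(s["joint_pos"],s["opening"])
d=np.array([.486,.874,0]);x=np.array([.874,-.486,0]);slot=np.array([.5684,-.2962,.125])
M=frame(x,[0,0,-1])
plan(slot-.10*x+[0,0,.071+.10],M)
C=R.from_quat(s["ee_rot"]).as_matrix();t=s["tcp_pos"]
im,W=cloud("wrist");save("pics/w8.png",im)
q=W.reshape(-1,3);q=q[~np.isnan(q[:,0])];L=(q-t)@C*1000
k=L[(abs(L[:,0])<40)&(abs(L[:,1])<25)&(L[:,2]>0)&(L[:,2]<190)]
for lo in range(0,190,15):
    z=k[(k[:,2]>lo)&(k[:,2]<lo+15)]
    if len(z)>5: print(lo,len(z),np.percentile(z[:,0],[1,50,99]),np.percentile(z[:,1],[1,50,99]))
E
```

```text
t: 16.32
tcp_pos: [0.5197, 0.2185, 0.343]
ee_rot: [0.862, 0.507, 0.0, 0.0]
ft_force: [-0.4, -0.2, -2.6]
opening: 0.0312
finger_force: 60.1
[ 0.3122  0.1849 -0.8692  1.476   0.1412  1.5452 -1.0583] 0.031226755474913943
t 16.32 rotvec [ 0.0004 -0.0003  0.0012] travel mm after turn [-426.1184  192.7227   46.9906] (before) [-426.3563  192.206    46.9487]
0 1085 [11.0225 16.6613 17.3467] [-21.7794  -0.9634  21.1664]
15 740 [13.5812 16.5396 17.0827] [-16.3512  -1.0008  14.1327]
30 572 [13.2615 16.3849 16.9691] [-16.8039  -1.5607  13.8467]
45 497 [12.7292 16.2486 16.8032] [-17.3196  -1.6482  13.7115]
60 205 [14.152  16.0515 16.4894] [-16.4644  -1.742   12.8793]
105 134 [3.6795 4.0206 4.4349] [-12.335   -2.06     7.3464]
120 133 [3.4906 3.8652 4.3333] [-12.2707  -2.9225   7.0197]
135 118 [3.2274 3.7366 4.1114] [-12.682   -3.0215   6.7637]
150 98 [3.1828 3.5209 3.8434] [-12.9825  -3.1055   6.2059]
165 46 [3.0249 3.4212 3.719 ] [-12.8954  -3.657    6.0053]
```

View pics/w8.png

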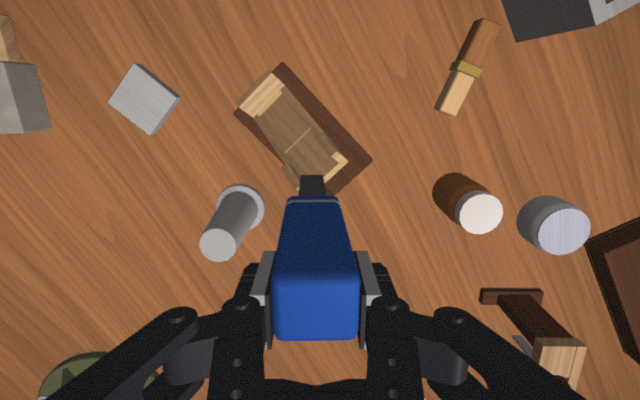

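The wrist view shows the file hanging straight below the tool, tilted about 0.01–0.02 rad, with its blade at (312,185). The rest is empty behind it. Next to the front of the rack.

```bash
python3 -m inch '[{"delta_rot":[0,0,0],"travel":[-43,19,4],"grip":20},{"delta_rot":[0,0,0],"travel":[-43,19,4],"grip":20},{"delta_rot":[0,0,0],"travel":[-43,19,4],"grip":20},{"delta_rot":[0,0,0],"travel":[-43,19,4],"grip":20},{"delta_rot":[0,0,0],"travel":[-43,19,4],"grip":20},{"delta_rot":[0,0,0],"travel":[-43,19,4],"grip":20},{"delta_rot":[0,0,0],"travel":[-43,19,4],"grip":20},{"delta_rot":[0,0,0],"travel":[-43,19,4],"grip":20},{"delta_rot":[0,0,0],"travel":[-43,19,4],"grip":20},{"delta_rot":[0,0,0],"travel":[-40,19,4],"grip":20},{"delta_rot":[0,0,0],"travel":[0,0,0],"grip":20},{"delta_rot":[0,0,0],"travel":[0,0,0],"grip":20}]'
cat > m3.py <<'E'
from h import *
import sys
s=robot.get_state();print(s["joint_pos"],s["tcp_pos"])
C=R.from_quat(s["ee_rot"]).as_matrix();t=s["tcp_pos"]
im,W=cloud("wrist");save(sys.argv[1],im);np.savez("w9.npz",im=im,W=W,C=C,t=t)
im2,W2=cloud("top");save("pics/topB.png",im2)
im3,W3=cloud("scene");save("pics/scB.png",im3);np.savez("sB.npz",im=im3,W=W3)
d=np.array([.486,.874,0]);x=np.array([.874,-.486,0]);slot=np.array([.5684,-.2962,.125])
plan(slot-.0019*d+.0018*x+[0,0,.071],frame(x,[0,0,-1]))
for n,w in(("wrist",W),("scene",W3)):
    # rack frame coords, mm
    q=w.reshape(-1,3);q=q[~np.isnan(q[:,0])];r=np.stack([(q-slot)@x,(q-slot)@d,q[:,2]-.125],1)*1000
    rail=r[(abs(r[:,2])<4)&(abs(r[:,0])<40)&(r[:,1]>-60)&(r[:,1]<60)]
    print(n,len(rail))
    for lo in range(-32,36,8):
        k=rail[(rail[:,0]>lo)&(rail[:,0]<lo+8)];
        h,b=np.histogram(k[:,1],bins=np.arange(-60,61,4));print(lo,h)
    b=r[(r[:,2]>-110)&(r[:,2]<120)&(r[:,0]>-160)&(r[:,0]<-45)&(abs(r[:,1])<30)]
    for lo in range(-110,120,20):
        k=b[(b[:,2]>lo)&(b[:,2]<lo+20)]
        if len(k)>5: print("file z",lo,len(k),np.percentile(k[:,0],[2,98]),np.percentile(k[:,1],[2,98]))
E
python3 m3.py pics/w9.png
```

```text
t: 17.88
tcp_pos: [0.4788, -0.248, 0.3027]
ee_rot: [0.862, 0.507, 0.0, 0.0]
ft_force: [0.3, 0.3, -1.6]
opening: 0.0312
finger_force: 60.1
[ 0.8666  0.0838 -0.4642  1.6144  0.0371  1.4518 -0.1089] [ 0.4788 -0.248   0.3027]
t 18.02 rotvec [0.0013 0.0005 0.    ] travel mm after turn [ -0.8857 103.517  106.9635] (before) [ -0.8385 103.3813 107.095 ]
wrist 4698
-32 [0 0 0 0 0 0 0 0 0 0 0 0 0 0 0 0 0 0 0 0 0 0 0 0 0 0 0 0 0 0]
-24 [ 0 15 36 31 35 33 37 36 38 34 37 39 41  1  0  0  1 43 37 37 46 41 43 45
 42 47  5  0  0  0]
-16 [ 0 15 35 34 36 29 35 34 36 36 35 37 42  0  0  0  0 39 41 37 42 40 44 45
 35 26  7  3  0  2]
-8 [ 0 14 33 34 32 39 34 35 35 35 35 39 41  0  0  0  0 39 43 38 46 38 43 44
  8  0  0  0  0  0]
0 [ 0 16 32 33 33 36 34 36 36 34 38 37 40  0  0  0  0 38 41 38 44 41 43 17
  0  0  0  0  0  0]
8 [ 0 14 36 34 35 32 37 34 35 35 39 35 42  0  0  1  0 39 42 41 41 38 21  0
  0  0  0  0  0  0]
16 [ 0 16 33 31 36 36 37 34 34 36 37 38 39 42 44 44 40 41 40 41 39 30  0  0
  0  0  0  0  0  0]
24 [ 0 10 16 18 16 18 17 20 17 19 14 20 20 17 18 20 16 24 16 21 21  4  0  0
  0  0  0  0  0  0]
32 
[... 799 characters left out ...]
6 6 4 5 4 5 2 0 0 0 0 0]
8 [0 0 6 5 4 5 6 3 5 5 5 6 3 4 0 0 0 1 7 3 7 5 5 6 4 3 2 0 0 1]
16 [0 0 4 3 6 4 6 5 5 5 5 4 7 3 5 6 2 4 6 4 5 5 4 3 5 5 4 4 4 5]
24 [0 0 4 6 5 4 4 5 6 4 5 6 3 4 6 6 4 6 3 6 4 4 6 5 5 5 5 5 5 5]
32 [0 0 0 0 0 0 0 0 0 0 0 0 0 0 0 0 0 0 0 0 0 0 0 0 0 0 0 0 0 0]
file z -110 12 [-123.9635 -111.3862] [10.6917 25.271 ]
file z -10 9 [-114.4836  -94.9364] [3.4932 6.7589]
file z 10 32 [-113.4046  -93.2722] [2.6317 7.5453]
file z 30 34 [-114.024   -94.0283] [2.4016 8.4062]
file z 50 39 [-113.8086  -92.9177] [2.304  7.6273]
file z 70 38 [-111.5905  -92.6082] [1.9761 8.144 ]
file z 90 20 [-102.807   -88.1575] [-2.1022 17.2873]
file z 110 59 [-115.3779  -86.3831] [-7.1517 19.0889]
```

View pics/w9.png

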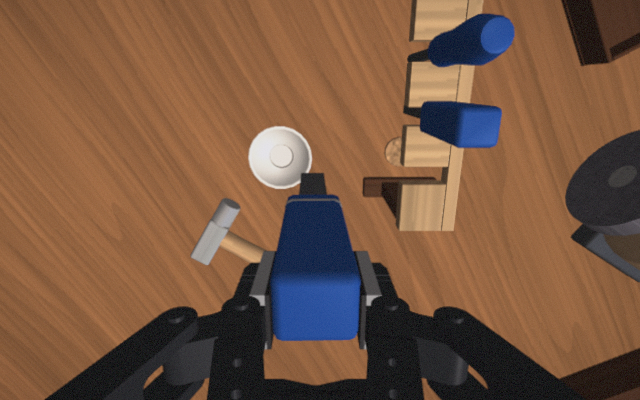

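The rail and empty slot show clearly at (440,178), with the blade at (313,185) about 104 mm in front and 1.5–2 mm off laterally. Next: forward, down, then into the slot.

```bash
python3 -m inch '[{"delta_rot":[0,0,0],"travel":[-1.7,27,0],"grip":20},{"delta_rot":[0,0,0],"travel":[0,27,0],"grip":20},{"delta_rot":[0,0,0],"travel":[0,0,40],"grip":20},{"delta_rot":[0,0,0],"travel":[0,0,40],"grip":20},{"delta_rot":[0,0,0],"travel":[0,0,14],"grip":20},{"delta_rot":[0,0,0],"travel":[0,0,0],"grip":20},{"delta_rot":[0,0,0],"travel":[0,0,0],"grip":20}]'; sed -i 's/r\[:,0\]<-45)/r[:,0]<-27)/' m3.py; python3 m3.py pics/w10.png | grep -v '^[-0-9]* \[[ 0-9]*$' | grep -v '^ [ 0-9]*\]'
```

```text
t: 18.9
tcp_pos: [0.5258, -0.2777, 0.2107]
ee_rot: [0.863, 0.506, 0.001, 0.002]
ft_force: [-1.1, -0.8, -1.2]
opening: 0.0315
finger_force: 60.5
[ 0.8347  0.2479 -0.4622  1.6245  0.1154  1.2922 -0.1571] [ 0.5258 -0.2777  0.2107]
t 19.05 rotvec [ 0.0035  0.0009 -0.0035] travel mm after turn [ 2.8943 48.2662 14.2748] (before) [ 3.0753 48.2053 14.4416]
wrist 6868
-32 [0 0 0 0 0 0 0 0 0 0 0 0 0 0 0 0 0 0 0 0 0 0 0 0 0 0 0 0 0 0]
32 [0 0 0 0 0 0 0 0 0 0 0 0 0 0 0 0 0 0 0 0 0 0 0 0 0 0 0 0 0 0]
file z -110 761 [-158.5993 -107.3643] [-29.2131  29.695 ]
file z -90 117 [-58.048  -38.7535] [0.1113 0.6786]
file z -70 150 [-57.7212 -38.6881] [0.066  0.8474]
file z -50 193 [-57.5824 -38.5642] [0.109  0.9501]
file z -30 99 [-57.2989 -38.4025] [0.2196 1.0722]
file z 10 357 [-62.4988 -32.8324] [ 9.6739 12.8688]
file z 30 687 [-62.0475 -32.6143] [ 9.8025 12.7367]
file z 50 955 [-61.7831 -32.4434] [10.2223 12.9168]
file z 70 1633 [-73.1503 -28.687 ] [ 3.0717 13.0212]
file z 90 3301 [-75.2431 -27.883 ] [ 2.5945 13.1154]
file z 110 7085 [-67.8339 -29.2306] [-13.1661  11.8859]
scene 673
-32 [0 0 0 0 0 0 0
[... 340 characters left out ...]
0 0 0 2 5 5 6 5 5 5 5 4 4 0 0 2]
16 [0 0 3 7 6 4 5 4 5 5 5 5 6 5 4 4 3 5 4 6 5 4 5 4 6 4 4 4 6 5]
24 [0 0 3 5 5 5 5 3 4 3 5 3 3 5 4 4 3 6 4 3 5 4 6 6 6 6 3 6 4 3]
32 [0 0 0 0 0 0 0 0 0 0 0 0 0 0 0 0 0 0 0 0 0 0 0 0 0 0 0 0 0 0]
file z -110 13 [-128.8466 -111.391 ] [12.3494 25.3635]
file z -30 15 [-48.2311 -37.5321] [-0.7284  4.1839]
file z -10 17 [-47.3662 -37.6215] [-2.8653  3.8403]
file z 10 45 [-59.4697 -30.4406] [-11.3038  15.0481]
file z 30 97 [-57.6988 -30.369 ] [-11.1488  15.4815]
file z 50 103 [-58.6308 -30.0996] [-11.6499  15.4197]
file z 70 68 [-59.6451 -28.5302] [ 5.8336 15.4905]
file z 90 73 [-68.0569 -28.0944] [ 8.212  15.5762]
file z 110 97 [-67.7529 -30.0514] [-9.5568 14.1536]
```

```bash
python3 -m inch '[{"delta_rot":[0,0,0],"travel":[1.5,6,0],"grip":20},{"delta_rot":[0,0,0],"travel":[0,10,0],"grip":20},{"delta_rot":[0,0,0],"travel":[0,10,0],"grip":20},{"delta_rot":[0,0,0],"travel":[0,10,0],"grip":20},{"delta_rot":[0,0,0],"travel":[0,8,0],"grip":20},{"delta_rot":[0,0,0],"travel":[0,3.5,0],"grip":20},{"delta_rot":[0,0,0],"travel":[0,0,0],"grip":20},{"delta_rot":[0,0,0],"travel":[0,0,0],"grip":20}]'; sed -i 's/r\[:,0\]<-27)/r[:,0]<25)/' m3.py; python3 m3.py pics/w11.png | grep -E '^t|file|^\['
```

```text
t: 20.05
tcp_pos: [0.5666, -0.2993, 0.2086]
ee_rot: [0.863, 0.506, -0.0, 0.0]
ft_force: [-0.7, 0.4, -1.4]
opening: 0.0314
finger_force: 60.7
[ 0.8006  0.3507 -0.4529  1.5054  0.1567  1.321  -0.1779] [ 0.5666 -0.2993  0.2086]
t 20.2 rotvec [ 0.0008  0.001  -0.0035] travel mm after turn [ 1.7269  1.8165 12.7612] (before) [ 1.7457  1.8    12.761 ]
file z -110 682 [-159.0946 -107.8442] [-28.9575  29.3117]
file z -10 1547 [-22.8341  24.7547] [-21.2642  26.1684]
file z 10 422 [-16.4565  13.0688] [10.9637 13.7788]
file z 30 711 [-16.0617  13.3661] [10.7173 13.749 ]
file z 50 973 [-15.7721  13.5997] [11.0898 13.861 ]
file z 70 1897 [-27.7063  23.126 ] [ 3.889  13.9848]
file z 90 5300 [-28.2921  23.2985] [-12.2154  14.0447]
file z 110 5580 [-28.8447  20.3297] [-11.5153  11.3451]
file z -110 10 [-121.9221 -112.5583] [10.7694 25.9466]
file z -90 28 [-11.0949   8.9713] [-0.6612  5.041 ]
file z -70 18 [-0.6612  8.5007] [-0.7241  4.6177]
file z -30 7 [-5.5622  8.0825] [-4.6914  3.9442]
file z -10 267 [-19.9308  24.4996] [-28.8373  29.1053]
file z 10 72 [-12.8031  15.5999] [-9.6837 16.2527]
file z 30 106 [-12.8424  16.1094] [-9.2014 16.1907]
file z 50 106 [-13.2186  15.8739] [-10.577   16.1449]
file z 70 80 [-15.1424  22.2579] [ 5.7536 16.3978]
file z 90 115 [-22.2663  24.2055] [ 3.4358 16.3123]
file z 110 99 [-23.0439  20.8432] [-3.7063 14.7287]
```

In the slot with no contact force. Lower until the shoulder touches.

```bash
python3 -m inch '[{"delta_rot":[0,0,0],"travel":[0,0,5],"grip":20},{"delta_rot":[0,0,0],"travel":[0,0,3],"grip":20},{"delta_rot":[0,0,0],"travel":[0,0,2],"grip":20},{"delta_rot":[0,0,0],"travel":[0,0,0],"grip":20},{"delta_rot":[0,0,0],"travel":[0,0,0],"grip":20}]'
```

```text
t: 20.82
tcp_pos: [0.5669, -0.2995, 0.1987]
ee_rot: [0.863, 0.505, -0.0, 0.001]
ft_force: [-0.2, 0.7, -1.3]
opening: 0.0313
finger_force: 60.7
```

```bash
python3 -m inch '[{"delta_rot":[0,0,0],"travel":[0,0,1],"grip":20},{"delta_rot":[0,0,0],"travel":[0,0,1],"grip":20},{"delta_rot":[0,0,0],"travel":[0,0,0],"grip":20},{"delta_rot":[0,0,0],"travel":[0,0,0],"grip":20}]'
```

```text
t: 21.32
tcp_pos: [0.567, -0.2995, 0.1976]
ee_rot: [0.863, 0.505, -0.0, 0.001]
ft_force: [-2.0, 1.2, 5.3]
opening: 0.0314
finger_force: 61.5
```

Shoulder on the rail: the force reads +5 N. Release and check before retreating.

```bash
python3 -m inch '[{"delta_rot":[0,0,0],"travel":[0,0,0],"grip":34},{"delta_rot":[0,0,0],"travel":[0,0,0],"grip":40},{"delta_rot":[0,0,0],"travel":[0,0,0],"grip":60},{"delta_rot":[0,0,0],"travel":[0,0,0],"grip":80},{"delta_rot":[0,0,0],"travel":[0,0,0],"grip":80},{"delta_rot":[0,0,0],"travel":[0,0,-20],"grip":80},{"delta_rot":[0,0,0],"travel":[0,0,-30],"grip":80},{"delta_rot":[0,0,0],"travel":[0,0,-50],"grip":80},{"delta_rot":[0,0,0],"travel":[0,-50,-40],"grip":80},{"delta_rot":[0,0,0],"travel":[0,-50,0],"grip":80},{"delta_rot":[0,0,0],"travel":[0,0,0],"grip":80},{"delta_rot":[0,0,0],"travel":[0,0,0],"grip":80},{"delta_rot":[0,0,0],"travel":[0,0,0],"grip":80}]'; python3 m3.py pics/w12.png | grep -E 'file'; python3 - <<'E'
import cv2
a=cv2.imread("pics/scB.png")[190:310,150:310];cv2.imwrite("pics/f.png",cv2.resize(a,(800,600),interpolation=cv2.INTER_CUBIC))
E
```

```text
t: 22.95
tcp_pos: [0.4814, -0.2515, 0.3357]
ee_rot: [0.863, 0.505, 0.0, 0.0]
ft_force: [-0.3, 0.0, -0.6]
opening: 0.0804
finger_force: 0.0
file z -110 479 [-158.227   -10.9007] [-28.5311  29.6047]
file z -90 10 [-11.2156  -9.0188] [-2.5418  1.4932]
file z -50 11 [-11.2939 -10.5994] [-3.1531  0.7987]
file z -30 78 [-23.5137 -10.684 ] [-27.5418  29.1888]
file z -10 1410 [-23.2428  23.9324] [-28.8768  29.1737]
file z 10 272 [-17.3332  10.6992] [-11.4737  13.3897]
file z 30 337 [-17.2358  10.4214] [-11.6985  13.2698]
file z 50 384 [-17.283   10.1061] [-11.6905  13.2458]
file z 70 488 [-17.3777   9.9624] [-11.4961  13.2521]
file z 90 1722 [-17.0552  12.4339] [-13.229   13.0321]
file z -110 28 [-120.1274    9.9739] [-0.4202 26.1806]
file z -90 29 [-8.7777  9.5501] [-0.8307  5.2306]
file z -70 19 [ 0.1291 10.7682] [0.6618 4.9475]
file z -10 248 [-20.129   24.7099] [-28.6299  28.794 ]
file z 10 101 [-13.1749  16.7106] [-9.7838 16.8543]
file z 30 101 [-12.4882  16.0621] [-9.9952 16.2053]
file z 50 110 [-12.8776  15.884 ] [-10.3001  16.1533]
file z 70 116 [-11.6733  16.0235] [-9.6234 15.9439]
file z 90 190 [-14.9297  15.5201] [-11.1076  15.7029]
```

View pics/f.png

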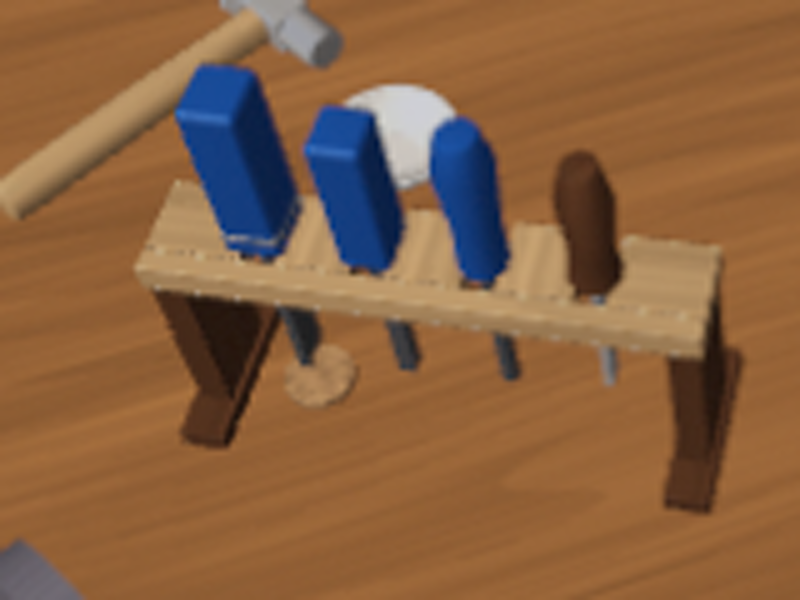

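The picture shows the file upright in the left slot at (240,160), with its shoulder on the rail and its blade above the cork. The other three tools hang as before, and the gripper is clear.

```bash
python3 -c "
from station import robot
print(robot.job_done())"
```

```text
the job is handed in; nothing more can be done
None
```

I laid the file in the rest and let go, then hung it blade down in the rack's empty slot and released it; by the last picture it hangs upright and the other rack tools look undisturbed, and I handed the job in at about 23 s (no verdict came back).

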